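# Unbolt and open the stone case

### The job

Open the stone case by pressing and pushing with the fingertips: hold the spring catch bar down with one fingertip and, while it stays down, push the bolt all the way back out of the lid by its upright handle with the other fingertip. Let the catch spring up again, then push the sliding lid fully open by its finger pocket. Leave the jar, the loupe and the stones where they are, and finish clear of everything.

Things in the scene. Friction and masses are not known exactly. Their poses are not given: they have to be found in the camera images.
- case: grey metal stone case fixed to the bench, 232 x 232 mm. Origin on the bench below its middle; x points from its front lock deck to its back, y left, z up. Front (x -112 to 5 mm): solid deck 46 mm high with bolt and catch; the bolt's guides on it reach 72 mm. Behind, right: stone compartment under the sliding lid; left: flat closed bay (49 mm high) over which the lid opens.
- catch_top (a point): centre of the top face of the spring catch bar, a flat steel bar 74 mm long (case x) by 28 mm wide (case y), 86 mm above the bench when up; moves with the bar. At case (-35, 10) mm, 60 mm left (case +y) of the bolt's centre line. A pressing fingertip can slide along it. Site axes are the case's.
- catch (a joint): travel of the catch bar straight down, m: 0 up, 0.008 fully down on its solid stop (top face 78 mm above the bench). Spring: 3 N at the top, 7 N fully down. Less than 6 mm down it blocks the tooth on the bolt's side. Let go with the bolt drawn back over 17 mm, it springs up to 0; let go earlier it hangs under the tooth or returns.
- catch_bar: the catch bar itself (same part as point catch_top), with the stop bar under it; origin at the middle of the bar's underside
- bolt_push (a point): centre of the back face (case +x, towards the lid) of the bolt's upright handle, 89 mm above the bench; push this face towards case -x. Handle: plate 10 mm thick (x), 26 mm wide (y), 67 to 100 mm above the bench. Nothing behind it is higher than 72 mm. At case (-37, -50) mm with the bolt home; moves with the bolt. Site axes are the case's.
- bolt (a joint): travel of the bolt towards the front (case -x), m: 0 home with its tip 14 mm inside the lid's notch, 0.024 fully drawn back. About 2.5 N of sliding friction.
- bolt_handle: the bolt with its upright handle (same part as point bolt_push); origin on the bolt's underside below the handle's middle
- lid_pocket (a point): centre of the floor of the finger pocket in the middle of the aluminium sliding lid, 55 mm above the bench; moves with the lid. Pocket 64 mm (case x) by 60 mm (y), 15 mm deep, upright walls; lid 110 (x) by 120 (y) by 20 mm, top 70 mm above the bench. At case (60, -50) mm when shut. Site axes are the case's.
- lid (a joint): travel of the lid to the left (case +y), m: 0 shut, 0.1 fully open. The bolt blocks it (after some 3 mm of play) until it has been drawn back 14 mm. About 2 N of sliding friction.
- jar_mid (a point): middle of a loose round gem jar with white lid, diameter 50 mm, 24 mm high, standing on the left of the case's deck; a bystander
- loupe_mid (a point): middle of a loose folded metal loupe, 27 x 42 x 18 mm, on the bench to the right of the case; a bystander. Farther right, near x 0.28, y -0.56 m, the solid window frame stands from 0.1 m above the bench up: an arm that starts beside it should move left (+y) before swinging to the case
- opal_mid (a point): middle of a loose rough dark opal, 47 x 86 x 45 mm, on the bench to the left of the case; a bystander
- inner_stone_mid (a point): middle of a loose small opal, 38 x 49 x 26 mm, lying in the compartment under the lid; stays there

How it is judged:
On the way, in this order (a step that is already met when the one before it is completed fails the run):
1. a finger holds the catch bar down while the bolt is still home (value of joint catch above 0.006 m and contact force between the fingers and catch_bar above 1 N and value of joint bolt below 0.005 m), for 0.1 s.
2. the bolt is on its way back, pushed by a finger while a finger holds the catch bar down (value of joint catch above 0.006 m and contact force between the fingers and catch_bar above 1 N and contact force between the fingers and bolt_handle above 0.5 N and value of joint bolt between 0.007 and 0.02 m), for 0.04 s.
3. the bolt is fully drawn back and the catch has sprung up, with the lid still shut (value of joint bolt above 0.02 m and value of joint catch below 0.0015 m and value of joint lid below 0.015 m), for 0.1 s.
At the end, for the whole second after the job is handed in: The bolt is drawn back (at least 20 mm on the way, still at least 17 mm at the end, of 24 mm), the catch bar has sprung up (within 1.5 mm), the lid is open at least 90 of its 100 mm and at rest, and the robot touches nothing (value of joint bolt above 0.017 m and value of joint catch below 0.0015 m and value of joint lid above 0.09 m and velocity of joint lid below 0.01 m/s and linear speed of bolt_handle below 0.01 m/s).
It fails at once if the jar is moved more than 20 mm or lifted (distance of jar_mid from where it was at the start of the episode above 0.02 m).
It fails at once if the loupe is moved more than 20 mm or lifted (distance of loupe_mid from where it was at the start of the episode above 0.02 m).
It fails at once if the dark opal is moved more than 20 mm or lifted (distance of opal_mid from where it was at the start of the episode above 0.02 m).
It fails at once if the stone in the case is moved more than 30 mm or lifted (distance of inner_stone_mid from where it was at the start of the episode above 0.03 m).
It also fails if it takes over 48 s, if anything falls off the work surface, if the arm or the gripper's body presses on something with over 40 N, if the wrist force passes 120 N, or if a joint passes its speed limit or range.

### The arm

A 7-joint arm with a two-finger parallel gripper is mounted at the origin on the work surface; the furniture and walls round the work are solid. World frame = base frame: x ahead of the robot, y to its left, z up, the work surface at z = 0. Lengths are in m, angles in rad, forces in N, time in s.
With the tool pointing down it reaches from about 0.4 to 0.9 m from the base axis. Payload 5.5 kg.
Tool frame: the origin (TCP) lies midway between the tips of the shut fingers; the grasp point (between the pads) lies 19 mm behind it; z points along the fingers, y is the direction in which the jaws open and shut (so a half turn about z gives the same grasp; the last joint's range is limited). The gripper opens to 92 mm and grips with 3 to 60 N. Pads are 19 mm wide; open, the fingers measure 130 mm over their backs; the gripper's body (75 mm by 190 mm) begins 47 mm behind the grasp point.
Start: joints at [-0.884, 0.501, -0.427, 1.55, 0.221, 1.138, -0.21], TCP at [0.267, 0.593, 0.227] pointing down, gripper open.
Joint ranges: [-2.88, 2.88], [-0.31, 2.03], [-1.54, 1.56], [0.2, 2.42], [-1.41, 4.55], [0.19, 2.02], [-2.57, 2.57]. Speed limits (rad/s): [2.57, 2.57, 3.14, 3.14, 3.14, 3.14, 3.14].

### API

Orientations are given as a unit quaternion [x, y, z, w].
In Python, from bench import readout, viewer, order gives the robot as it stands. The module is installed in compiled form; this text tells all that it offers.
- The arm moves only by the tool step_arm, never from a script. Its argument "rows" is a list of rows, each a list of 3 entries, a list of its own where there are three numbers: the shift along the tool's x, y, z in cm, then the turn, a rotation vector about the tool's x, y, z in degrees, then the finger opening in cm, from 0 to 9.18. A call has 1 to 5 rows; each row shifts and turns the commanded pose from where the row before left it, along the tool's axes as they then stand; what a row does not reach is not made up. A row lasts 1/8 s, in which the tool goes at most 62.5 mm and 10.7 degrees, less where a joint would pass 70% of its speed; a pose out of reach is approached as far as the arm can. A call is refused whole if a number of a shift passes 6.25 or a number of a turn 10.7, either way. A call with a gripper value outside its range is refused whole. The fingers move at their own pace and stop on an object; "newtons" is the grip in N (left out, the last holds). Time passes only in rows, so rows that do not move let the fingers close. It gives the time, the measured TCP pose, the force and the opening at its end, in the units of the state.
- readout.observe(): the state, without advancing time (a new reading comes with each control period).
- viewer.grab_frame(name): name is "scene" or "top"; returns (picture, depth): 420x560x3 uint8, red, green, blue; 420x560 float32, m along the optical axis (not along the pixel's ray), 0 where there is no reading.
- viewer.camera_model(name): a dict with "fx", "fy", "cx", "cy" (pixels), "world_from_camera" (4x4, takes a point from camera to world coordinates). Camera axes: x right, y down, z forward; pixel columns grow to the right and rows downward; lengths in m; the calibration is good to about 2 mm. A picture is of the moment at which its call begins. camera_model takes no time and is no camera call.
- order.close_job(): hands the job in, once; it reports no verdict.
The state is a dict: "time": time; "joints": joint angles; "joint_velocities": joint speeds; "joint_torque": joint torques, N m; "eef_pos": TCP position; "tool_rot": TCP orientation; "wrist_force": force on the tool from outside, world axes, zero at the start; "wrist_torque": the same for the moment, N m; "finger_gap": finger opening in m.
Only numpy, scipy, OpenCV 4.12 (cv2) and the standard library are available. Lean on these libraries where they do the work, as an engineer would, in place of code of your own. Each camera call takes 0.05 s, during which the arm holds its last target.

## Working session

There is one attempt and no reset: what is moved stays moved. The work goes in short steps, Python scripts to look and compute and a tool call to move; the robot and the scene stay as the last step left them, time stands still between calls to the robot, and variables do not carry over. Pictures are saved under pics/ and viewed, and the job is handed in when it is done.

Besides the shell and the picture viewer there is one more tool, called as name(argument=value, ...) on one line, values as JSON. step_arm: Moves the arm, as the interface text tells. Its arguments: {"type":"object","properties":{"rows":{"type":"array","items":{"type":"array"}},"newtons":{"type":"number"}},"required":["rows"]}

```bash
mkdir -p pics
cat > h.py <<'E'
import numpy as np, cv2
from bench import readout, viewer, order
def snap(n,tag):
    p,d=viewer.grab_frame(n); cv2.imwrite(f'pics/{tag}.png',p[:,:,::-1]); np.savez(f'{tag}.npz',p=p,d=d); return p,d
def cm(n): return viewer.camera_model(n)
def pts(n,d):
    m=cm(n); v,u=np.mgrid[0:d.shape[0],0:d.shape[1]]
    P=np.stack([(u-m['cx'])/m['fx']*d,(v-m['cy'])/m['fy']*d,d,np.ones_like(d)],-1)
    return (P@np.array(m['world_from_camera']).T)[...,:3]
E
python3 - <<'E'
from h import *
for n in('scene','top'):
    snap(n,n+'0'); m=cm(n); print(n,m)
print(readout.observe())
E
```

```text
scene {'fx': 502.59755239503306, 'fy': 502.59755239503306, 'cx': 279.94693398140504, 'cy': 212.7766590538571, 'world_from_camera': array([[ 0.53848806, -0.50417746,  0.67515605, -0.03430334],
       [-0.84261004, -0.31625479,  0.43587983, -0.24900965],
       [-0.00623945, -0.80360935, -0.59512442,  0.6085683 ],
       [ 0.        ,  0.        ,  0.        ,  1.        ]])}
top {'fx': 498.377550134095, 'fy': 498.377550134095, 'cx': 288.118672552675, 'cy': 205.7634307886869, 'world_from_camera': array([[-0.0107788 , -0.98728904,  0.15856913,  0.41604411],
       [-0.99992854,  0.0098224 , -0.00681393,  0.14530667],
       [ 0.00516979, -0.15863124, -0.98732437,  1.12411715],
       [ 0.        ,  0.        ,  0.        ,  1.        ]])}
{'time': 0.1, 'joints': array([-0.88381789,  0.50174167, -0.42684215,  1.55138622,  0.22079007,
        1.13828955, -0.21027317]), 'joint_velocities': array([ 0.00052762, -0.0021181 , -0.0001335 , -0.00111523,  0.00143106,
        0.00011607,  0.00147098]), 'joint_torque': array([-1.28857887e-02, -5.67863703e+01, -5.83889231e+00, -2.79912168e+01,
       -6.90128817e-02,  2.41617806e-02,  5.44988063e-05]), 'eef_pos': array([0.26702849, 0.59190315, 0.22577595]), 'tool_rot': array([ 2.10253640e-01,  9.77646472e-01, -8.55704888e-04, -2.25160929e-04]), 'wrist_force': array([-0.20193105, -0.17002985,  0.28448226]), 'wrist_torque': array([ 0.01485861, -0.01649713, -0.01087109]), 'finger_gap': 0.09149401400255236}
```

View pics/scene0.png

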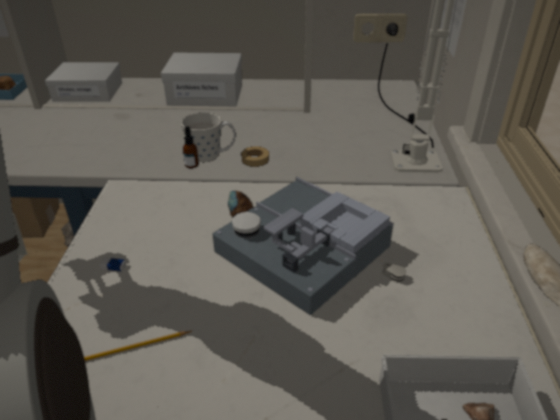

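View pics/top0.png

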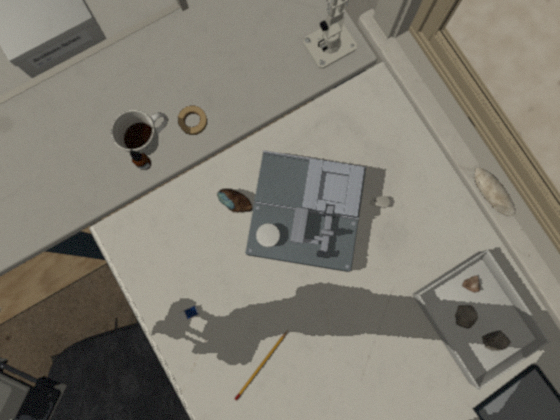

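Run:
```python
from h import *
for n,(a,b,c,e) in {'top':(140,285,210,400),'scene':(170,310,200,410)}.items():
    z=np.load(n+'0.npz'); p=z['p'][a:b,c:e]; p=np.clip(p.astype(float)*1.8,0,255).astype(np.uint8)
    cv2.imwrite(f'pics/{n}0z.png',cv2.resize(p[:,:,::-1],None,fx=3.8,fy=3.8,interpolation=cv2.INTER_CUBIC))
z=np.load('top0.npz'); P=pts('top',z['d'])
for uv in [(333,180),(315,180),(280,180),(300,220),(325,230),(270,235),(235,200),(384,202),(320,300),(265,155),(365,165),(248,255),(352,268)]:
    print(uv,P[uv[1],uv[0]].round(4))
```

```text
(333, 180) [0.644  0.0389 0.0547]
(315, 180) [0.6409 0.0794 0.071 ]
(280, 180) [0.6455 0.1551 0.0529]
(300, 220) [0.5525 0.1135 0.0841]
(325, 230) [0.529  0.0626 0.1006]
(270, 235) [0.5229 0.1772 0.0701]
(235, 200) [0.6045 0.255  0.0383]
(384, 202) [ 0.6002 -0.0786  0.0174]
(320, 300) [ 0.3841  0.069  -0.0025]
(265, 155) [0.7034 0.188  0.0491]
(365, 165) [ 0.6909 -0.0419 -0.002 ]
(248, 255) [ 4.854e-01  2.289e-01 -2.000e-04]
(352, 268) [ 0.454  -0.0044 -0.0022]
```

View pics/top0z.png

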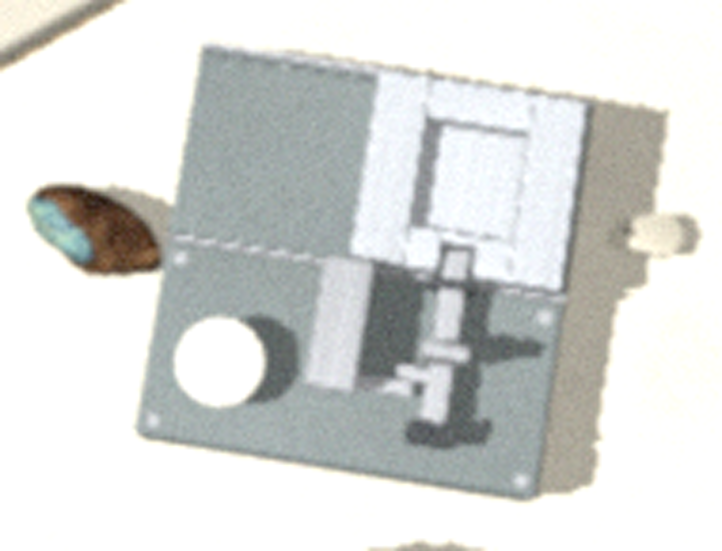

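View pics/scene0z.png

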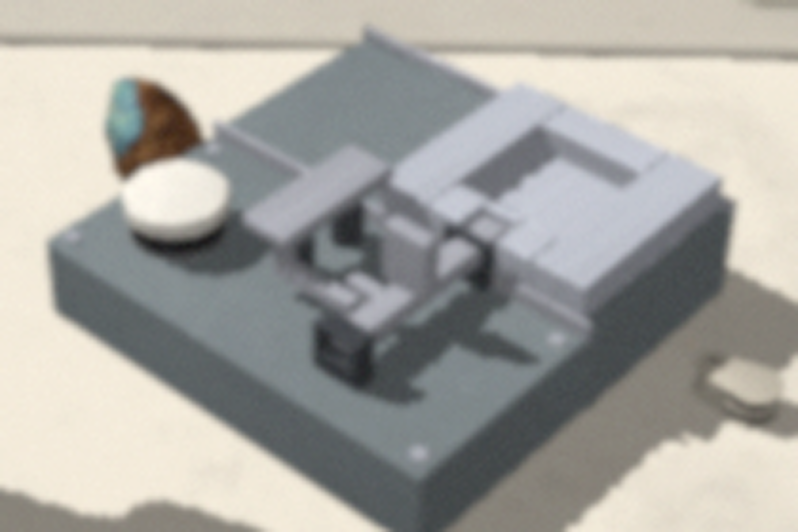

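```bash
cat > m.py <<'E'
from h import *
from scipy.optimize import least_squares
def rect(mask,P,name):
    n,l,s,c=cv2.connectedComponentsWithStats(mask.astype(np.uint8))
    for i in range(1,n):
        if s[i,4]>40:
            q=(P[l==i][:,:2]*1000).astype(np.float32)
            r=cv2.minAreaRect(q); print(name,s[i,4],'ctr',np.round(r[0],1),'size',np.round(r[1],1),'ang',round(r[2],2),'z',np.median(P[l==i][:,2]).round(4), 'mean',q.mean(0).round(1))
E
python3 - <<'E'
from m import *
for n in('top','scene'):
    z=np.load(n+'0.npz'); P=pts(n,z['d']); 
    roi=(P[...,0]>.42)&(P[...,0]<.75)&(P[...,1]>-.12)&(P[...,1]<.3)
    Z=P[...,2]
    print(n)
    rect(roi&(Z>.040)&(Z<.0515),P,'deck')
    rect(roi&(Z>.0515)&(Z<.0585),P,'pocket')
    rect(roi&(Z>.066)&(Z<.0735),P,'lid/jar')
    rect(roi&(Z>.080)&(Z<.091),P,'catch')
    rect(roi&(Z>.094)&(Z<.106),P,'handle')
    rect(roi&(Z>.006),P,'all')
E
```

```text
top
deck 6104 ctr [579.   98.4] size [232.1 230. ] ang 80.04 z 0.0464 mean [565.2 121.7]
deck 62 ctr [620. 266.] size [36.  17.8] ang 56.78 z 0.0413 mean [619.  266.1]
deck 428 ctr [545.7  79.6] size [38.9 60.8] ang 80.32 z 0.0455 mean [546.9  81. ]
pocket 93 ctr [702.8 141.6] size [103.3   6.2] ang 79.76 z 0.0551 mean [703.4 143.7]
pocket 703 ctr [628.6  39.1] size [59.9 62.1] ang 80.21 z 0.0546 mean [628.5  39.2]
pocket 64 ctr [591.4 167.4] size [90.3  5.4] ang 80.25 z 0.0533 mean [591.  168.7]
lid/jar 1800 ctr [626.3  39.7] size [120.2 110.9] ang 80.04 z 0.0694 mean [627.7  39.5]
lid/jar 131 ctr [560.5  50. ] size [23.6 52.1] ang 89.07 z 0.0679 mean [560.1  51.2]
lid/jar 401 ctr [524.2 181.4] size [46.9 49.4] ang 89.99 z 0.0694 mean [524.3 181.3]
lid/jar 167 ctr [499.8  67.2] size [29.9 44.8] ang 88.23 z 0.0691 mean [498.8  64.5]
catch 457 ctr [543.6 114.7] size [27.8 73.6] ang 80.38 z 0.0853 mean [543.2 114.8]
handle 58 ctr [525.8  57.4] size [23.9 10. ] ang 78.81 z 0.0991 mean [525.8  57.7]
all 11824 ctr [588.1 140.5] size [318.2 233.2] ang 80.04 z 0.0484 mean [578.6 106.9]
all 
[... 798 characters left out ...]
42.01 z 0.0547 mean [512.4 174.6]
pocket 69 ctr [481.8  67.3] size [26.2 10.9] ang 78.28 z 0.056 mean [479.8  66.2]
lid/jar 2395 ctr [580.1  52. ] size [122.9 209.2] ang 79.69 z 0.0711 mean [606.6  42.4]
lid/jar 431 ctr [524.6 184.3] size [48.8 49.3] ang 78.6 z 0.0712 mean [522.8 182.7]
catch 515 ctr [543.6 117.5] size [29.2 75. ] ang 80.21 z 0.0872 mean [540.5 116.1]
catch 72 ctr [522.2  58.4] size [ 7.2 24.1] ang 4.62 z 0.0857 mean [522.5  57.4]
handle 97 ctr [525.8  59.5] size [25.2 11. ] ang 80.25 z 0.1001 mean [524.3  58.8]
all 14774 ctr [588.3 143. ] size [319.3 235.5] ang 80.01 z 0.0489 mean [554.7  86.9]
all 282 ctr [605.7 -68.5] size [41.  27.1] ang 71.32 z 0.0174 mean [601.2 -70.1]
```

```bash
cat > g.py <<'E'
from h import *
from scipy.spatial.transform import Rotation as R
import sys
YAW=np.radians(-10); O=np.array([.576,.100,0]); RC=R.from_euler('z',YAW)
def st():
    s=readout.observe(); r=R.from_quat(s['tool_rot']); p=s['eef_pos']
    return s,p,r
def rep(t=None):
    s,p,r=st(); c=RC.inv().apply(p-O)*1000
    print('t',round(s['time'],2),'case mm',c.round(1),'F case',RC.inv().apply(s['wrist_force']).round(1),'gap',round(s['finger_gap']*1000,1))
    want=RC*R.from_matrix(np.array([[-1,0,0],[0,1,0],[0,0,-1]]).T)
    print('turn deg',np.degrees((r.inv()*want).as_rotvec()).round(2))
    if t is not None:
        d=RC.apply(np.array(t)/1000)+O-p
        print('shift cm in cur tool',(r.inv().apply(d)*100).round(2),' in aligned tool',(want.inv().apply(d)*100).round(2))
if __name__=='__main__': rep([float(x) for x in sys.argv[1:4]] if len(sys.argv)>3 else None)
E
python3 g.py -20 -20 200
```

```text
t 0.1 case mm [-389.7  430.8  225.8] F case [-0.2 -0.2  0.3] gap 91.5
turn deg [ -0.1   -0.02 -14.27]
shift cm in cur tool [-46.94 -34.57   2.63]  in aligned tool [-36.97 -45.08   2.58]
```

step_arm(rows=[[[0, 0, 0], [0, 0, -7.1], 4.5], [[0, 0, 0], [0, 0, -7.1], 4.5], [[-3.7, -4.5, 0], [0, 0, 0], 4.5], [[-3.7, -4.5, 0], [0, 0, 0], 4.5], [[-3.7, -4.5, 0], [0, 0, 0], 4.5]], newtons=20)

```text
time: 0.72
eef_pos: [0.3535, 0.4383, 0.2262]
tool_rot: [0.088, 0.996, -0.0, -0.0]
wrist_force: [0.2, 0.2, -0.1]
finger_gap: 0.0473
```

```bash
python3 g.py -20 -20 200
```

```text
t 0.72 case mm [-277.8  294.5  226.2] F case [ 0.1  0.2 -0.1] gap 47.3
turn deg [-0.04 -0.02 -0.07]
shift cm in cur tool [-25.82 -31.42   2.63]  in aligned tool [-25.78 -31.45   2.62]
```

step_arm(rows=[[[-3.7, -4.5, 0], [0, 0, 0], 4.5], [[-3.7, -4.5, 0], [0, 0, 0], 4.5], [[-3.7, -4.5, 0], [0, 0, 0], 4.5], [[-3.7, -4.5, 0], [0, 0, 0], 4.5], [[-3.7, -4.5, 0.5], [0, 0, 0], 4.5]])

```text
time: 1.35
eef_pos: [0.4965, 0.1845, 0.2219]
tool_rot: [0.088, 0.996, 0.0, 0.0]
wrist_force: [0.5, 0.8, 0.4]
finger_gap: 0.0454
```

step_arm(rows=[[[-3.5, -4.5, 2], [0, 0, 0], 4.5], [[-3.5, -4.5, 0], [0, 0, 0], 4.5], [[0, 0, 0], [0, 0, 0], 4.5]])

```text
time: 1.72
eef_pos: [0.5504, 0.0789, 0.2008]
tool_rot: [0.093, 0.996, -0.001, -0.0]
wrist_force: [-0.2, 1.3, 0.8]
finger_gap: 0.0449
```

```bash
python3 g.py -20 -20 120
```

```text
t 1.73 case mm [-21.6 -25.3 200.8] F case [-0.4  1.2  0.8] gap 44.9
turn deg [-0.16 -0.01 -0.62]
shift cm in cur tool [-0.15  0.55  8.08]  in aligned tool [-0.16  0.53  8.08]
```

step_arm(rows=[[[0, 0, 4], [0, 0, 0], 4.5], [[0, 0, 4], [0, 0, 0], 4.5], [[0, 0, 0], [0, 0, 0], 4.5], [[0, 0, 0], [0, 0, 0], 4.5]])

```text
time: 2.22
eef_pos: [0.5493, 0.0864, 0.1228]
tool_rot: [0.087, 0.996, 0.0, 0.0]
wrist_force: [0.7, 0.3, -0.1]
finger_gap: 0.0451
```

```bash
python3 g.py -20 -20 100
python3 - <<'E'
from h import *
for n,(a,b,c,e) in {'top':(140,285,210,400),'scene':(150,310,200,410)}.items():
    p,d=snap(n,n+'1'); p=p[a:b,c:e]; p=np.clip(p.astype(float)*1.8,0,255).astype(np.uint8)
    cv2.imwrite(f'pics/{n}1z.png',cv2.resize(p[:,:,::-1],None,fx=3.7,fy=3.7,interpolation=cv2.INTER_CUBIC))
E
```

```text
t 2.23 case mm [-23.9 -18.1 122.8] F case [ 0.6  0.4 -0.1] gap 45.1
turn deg [ 0.04  0.05 -0.03]
shift cm in cur tool [-0.39 -0.2   2.28]  in aligned tool [-0.39 -0.19  2.28]
```

View pics/scene1z.png

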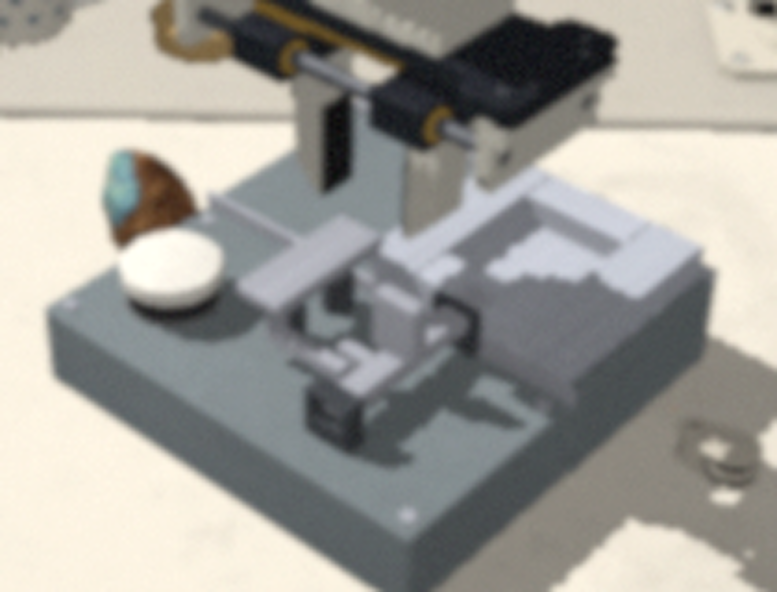

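View pics/top1z.png

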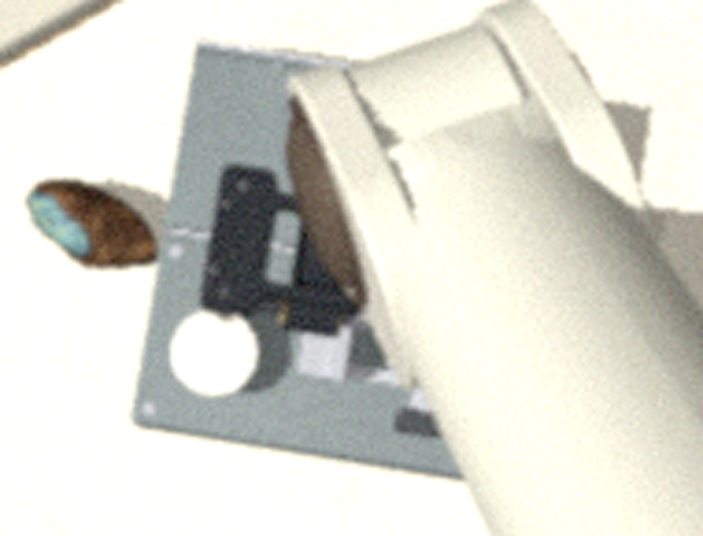

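The scene view shows both fingers hovering behind and above the catch bar (tips near zoomed pixels (325,190) and (415,235)) and the handle (400,315) in front of them. I check the finger positions from depth.

Run:
```python
from g import *
z=np.load('scene1.npz'); P=pts('scene',z['d']); C=RC.inv().apply(P.reshape(-1,3)-O).reshape(P.shape)*1000
roi=(C[...,0]>-120)&(C[...,0]<60)&(abs(C[...,1])<100)
m=roi&(C[...,2]>108)&(C[...,2]<150)
n,l,s,c=cv2.connectedComponentsWithStats(m.astype(np.uint8))
for i in range(1,n):
    if s[i,4]>15:
        q=C[l==i]; print(s[i,4],np.percentile(q,[2,50,98],axis=0).round(1).tolist())
```

```text
173 [[-34.4, 4.3, 126.0], [-30.1, 6.6, 138.8], [-14.0, 20.9, 149.5]]
130 [[-34.4, -57.4, 126.6], [-32.3, -51.6, 141.9], [-13.0, -39.3, 149.7]]
```

step_arm(rows=[[[-0.5, -0.2, 1.5], [0, 0, 0], 4.5], [[0, 0, 1.5], [0, 0, 0], 4.5], [[0, 0, 0], [0, 0, 0], 4.5]])

```text
time: 2.7
eef_pos: [0.5518, 0.0822, 0.0898]
tool_rot: [0.088, 0.996, -0.0, -0.002]
wrist_force: [-0.8, -0.8, -0.1]
finger_gap: 0.0449
```

```bash
python3 g.py -20 -20 78
```

```text
t 2.7 case mm [-20.7 -21.8  89.8] F case [-0.7 -0.9 -0.1] gap 44.9
turn deg [-0.07 -0.21 -0.09]
shift cm in cur tool [-0.07  0.18  1.18]  in aligned tool [-0.07  0.18  1.18]
```

step_arm(rows=[[[0, 0, 0.3], [0, 0, 0], 4.5], [[0, 0, 0.3], [0, 0, 0], 4.5], [[0, 0, 0.3], [0, 0, 0], 4.5], [[0, 0, 0.2], [0, 0, 0], 4.5], [[0, 0, 0], [0, 0, 0], 4.5]])

```text
time: 3.32
eef_pos: [0.5537, 0.0827, 0.081]
tool_rot: [0.088, 0.996, 0.0, 0.0]
wrist_force: [-0.5, 0.6, 4.0]
finger_gap: 0.045
```

```bash
python3 g.py -20 -20 78
```

```text
t 3.33 case mm [-19.  -20.9  81. ] F case [-0.6  0.5  4. ] gap 45.0
turn deg [ 0.01  0.03 -0.08]
shift cm in cur tool [0.1  0.09 0.3 ]  in aligned tool [0.1  0.09 0.3 ]
```

step_arm(rows=[[[0, 0, 0.2], [0, 0, 0], 4.5], [[0, 0, 0.2], [0, 0, 0], 4.5], [[0, 0, 0], [0, 0, 0], 4.5]])

```text
time: 3.7
eef_pos: [0.5538, 0.0827, 0.0781]
tool_rot: [0.088, 0.996, 0.0, 0.0]
wrist_force: [-4.7, -1.2, 14.4]
finger_gap: 0.0447
```

```bash
python3 g.py -20 -20 78
```

```text
t 3.7 case mm [-18.9 -20.9  78.1] F case [-4.4 -2.  14.4] gap 44.7
turn deg [ 0.    0.05 -0.07]
shift cm in cur tool [0.11 0.09 0.01]  in aligned tool [0.11 0.09 0.01]
```

step_arm(rows=[[[0, 0, 0.05], [0, 0, 0], 4.5], [[0.4, 0, 0], [0, 0, 0], 4.5], [[0.4, 0, 0], [0, 0, 0], 4.5], [[0.3, 0, 0], [0, 0, 0], 4.5], [[0.3, 0, 0], [0, 0, 0], 4.5]])

```text
time: 4.32
eef_pos: [0.5446, 0.0849, 0.0782]
tool_rot: [0.088, 0.996, 0.001, 0.005]
wrist_force: [7.9, -1.0, 5.9]
finger_gap: 0.0451
```

```bash
python3 g.py -52 -20 78
```

```text
t 4.33 case mm [-28.3 -20.3  78.2] F case [8.  0.4 5.9] gap 45.1
turn deg [ 0.16  0.53 -0.13]
shift cm in cur tool [2.37 0.03 0.  ]  in aligned tool [2.37 0.03 0.02]
```

step_arm(rows=[[[0, 0, 0.1], [0, 0, 0], 4.5], [[0, 0, 0.1], [0, 0, 0], 4.5], [[0, 0, 0], [0, 0, 0], 4.5]])

```text
time: 4.7
eef_pos: [0.5445, 0.085, 0.0779]
tool_rot: [0.088, 0.996, 0.001, 0.005]
wrist_force: [-0.3, -2.4, 21.9]
finger_gap: 0.0447
```

```bash
python3 g.py -52 -20 78
```

```text
t 4.7 case mm [-28.4 -20.3  77.9] F case [ 0.2 -2.4 21.9] gap 44.7
turn deg [ 0.13  0.51 -0.15]
shift cm in cur tool [ 2.36  0.02 -0.04]  in aligned tool [ 2.36  0.03 -0.01]
```

step_arm(rows=[[[0.3, 0, 0], [0, 0, 0], 4.5], [[0.3, 0, 0], [0, 0, 0], 4.5], [[0.3, 0, 0], [0, 0, 0], 4.5], [[0.2, 0, 0], [0, 0, 0], 4.5]])

```text
time: 5.2
eef_pos: [0.5374, 0.0863, 0.078]
tool_rot: [0.089, 0.996, 0.001, 0.008]
wrist_force: [10.9, -2.3, 11.5]
finger_gap: 0.0446
```

```bash
python3 g.py -52 -20 78
```

```text
t 5.2 case mm [-35.6 -20.2  78. ] F case [11.1 -0.3 11.5] gap 44.6
turn deg [ 0.24  0.91 -0.21]
shift cm in cur tool [ 1.64  0.01 -0.02]  in aligned tool [1.64 0.02 0.  ]
```

step_arm(rows=[[[0.2, 0, 0.1], [0, 0, 0], 4.5], [[0.3, 0, 0.05], [0, 0, 0], 4.5], [[0.3, 0, 0.03], [0, 0, 0], 4.5], [[0.3, 0, 0.03], [0, 0, 0], 4.5]])

```text
time: 5.7
eef_pos: [0.5306, 0.0883, 0.0778]
tool_rot: [0.09, 0.996, 0.002, 0.012]
wrist_force: [13.4, -4.1, 17.1]
finger_gap: 0.045
```

```bash
python3 g.py -52 -20 78
```

```text
t 5.7 case mm [-42.7 -19.5  77.8] F case [13.9 -1.7 17.1] gap 45.0
turn deg [ 0.37  1.31 -0.28]
shift cm in cur tool [ 0.93 -0.06 -0.04]  in aligned tool [ 0.93 -0.05 -0.02]
```

step_arm(rows=[[[0.3, 0, 0.03], [0, 0, 0], 4.5], [[0.3, 0, 0.03], [0, 0, 0], 4.5], [[0.3, 0, 0.02], [0, 0, 0], 4.5], [[0.3, 0, 0.02], [0, 0, 0], 4.5]])

```text
time: 6.2
eef_pos: [0.5235, 0.0902, 0.0779]
tool_rot: [0.089, 0.996, 0.003, 0.016]
wrist_force: [28.6, -7.4, 8.6]
finger_gap: 0.0449
```

```bash
python3 g.py -52 -20 78
```

```text
t 6.2 case mm [-50.  -18.8  77.9] F case [29.4 -2.3  8.6] gap 44.9
turn deg [ 0.5   1.8  -0.21]
shift cm in cur tool [ 0.2  -0.12 -0.02]  in aligned tool [ 0.2  -0.12 -0.01]
```

Run:
```python
from g import *
p,d=snap('scene','scene2'); q=np.clip(p[150:310,200:410].astype(float)*1.8,0,255).astype(np.uint8)
cv2.imwrite('pics/scene2z.png',cv2.resize(q[:,:,::-1],None,fx=3.7,fy=3.7,interpolation=cv2.INTER_CUBIC))
for k in (0,2):
    z=np.load(f'scene{k}.npz'); P=pts('scene',z['d']); C=RC.inv().apply(P.reshape(-1,3)-O).reshape(P.shape)*1000
    m=(C[...,0]>-90)&(C[...,0]<-20)&(C[...,1]>-66)&(C[...,1]<-34)&(C[...,2]>80)&(C[...,2]<103)
    c=C[m]; print(k,len(c),np.percentile(c,[3,25,50,75,97],axis=0).round(1).tolist())
```

```text
0 188 [[-47.7, -60.9, 81.1], [-46.2, -57.5, 87.2], [-45.3, -50.5, 94.5], [-43.2, -43.8, 100.1], [-38.1, -38.0, 102.3]]
2 249 [[-70.9, -61.0, 80.9], [-69.8, -57.6, 88.9], [-68.2, -52.8, 95.7], [-62.6, -44.4, 100.2], [-44.7, -37.0, 102.5]]
```

View pics/scene2z.png

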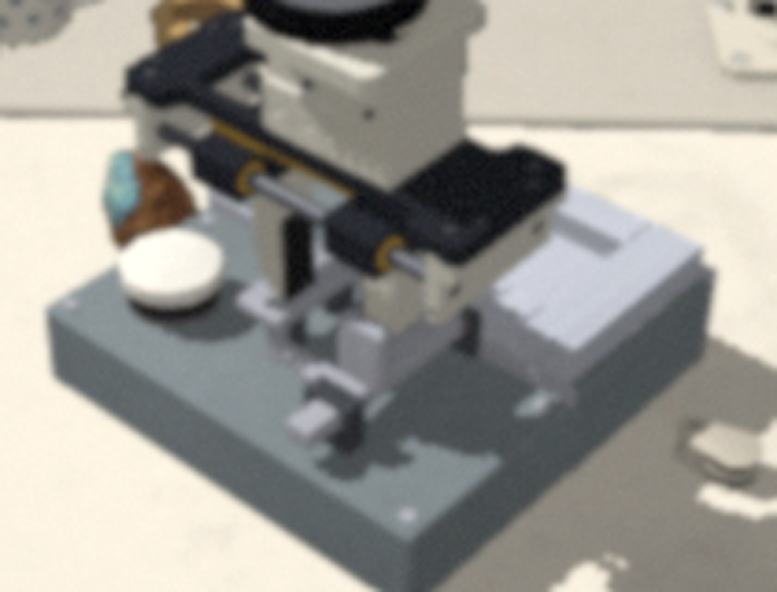

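step_arm(rows=[[[-0.6, 0, 0], [0, 0, 0], 4.5], [[-0.4, 0, 0], [0, 0, 0], 4.5], [[-0.1, 0, -1], [0, 0, 0], 4.5], [[0, 0, -1.5], [0, 0, 0], 4.5], [[0, 0, -2.5], [0, 0, 0], 4.5]])

```text
time: 6.88
eef_pos: [0.5172, 0.0885, 0.1209]
tool_rot: [0.088, 0.996, -0.0, -0.0]
wrist_force: [0.2, -0.9, 0.6]
finger_gap: 0.0453
```

```bash
python3 g.py 60 -50 140
```

```text
t 6.88 case mm [-55.9 -21.6 120.9] F case [ 0.3 -0.8  0.6] gap 45.3
turn deg [-0.02 -0.03 -0.12]
shift cm in cur tool [-11.6   -2.82  -1.92]  in aligned tool [-11.59  -2.84  -1.91]
```

step_arm(rows=[[[-3, -0.7, -1.5], [0, 0, 0], 0], [[-4, -1, -0.4], [0, 0, 0], 0], [[-4.6, -1.1, 0], [0, 0, 0], 0], [[0, 0, 0], [0, 0, 0], 0], [[0, 0, 0], [0, 0, 0], 0]])

```text
time: 7.5
eef_pos: [0.6253, 0.0414, 0.1391]
tool_rot: [0.088, 0.996, 0.0, -0.001]
wrist_force: [-0.4, 0.9, 0.2]
finger_gap: 0.0017
```

```bash
python3 g.py 60 -48 61
python3 - <<'E'
from g import *
p,d=snap('scene','scene3'); q=np.clip(p[150:310,200:410].astype(float)*1.8,0,255).astype(np.uint8)
cv2.imwrite('pics/scene3z.png',cv2.resize(q[:,:,::-1],None,fx=3.7,fy=3.7,interpolation=cv2.INTER_CUBIC))
for k in (0,3):
    z=np.load(f'scene{k}.npz'); P=pts('scene',z['d']); C=RC.inv().apply(P.reshape(-1,3)-O).reshape(P.shape)*1000
    m=(C[...,0]>-90)&(C[...,0]<-20)&(C[...,1]>-66)&(C[...,1]<-34)&(C[...,2]>80)&(C[...,2]<103)
    c=C[m]; print('handle',k,len(c),np.percentile(c,[3,25,50,75,97],axis=0).round(1).tolist())
    m=(C[...,0]>-70)&(C[...,0]<-45)&(C[...,1]>0)&(C[...,1]<22)&(C[...,2]>70)&(C[...,2]<95); print('catch z',np.median(C[m][:,2]).round(2))
    m=(C[...,0]>10)&(C[...,0]<100)&(C[...,1]>-120)&(C[...,1]<30)&(C[...,2]>66)&(C[...,2]<74); print('lid y',np.percentile(C[m],[1,99],axis=0).round(1).tolist())
    m=(C[...,0]>30)&(C[...,0]<90)&(C[...,1]>-70)&(C[...,1]<-20)&(C[...,2]>100)&(C[...,2]<170); 
    if m.sum(): print('finger',np.percentile(C[m],[1,50,99],axis=0).round(1).tolist())
E
```

```text
t 7.5 case mm [ 58.7 -49.2 139.1] F case [-0.5  0.8  0.2] gap 1.7
turn deg [-0.   -0.12 -0.09]
shift cm in cur tool [-0.14  0.12  7.81]  in aligned tool [-0.13  0.12  7.81]
handle 0 188 [[-47.7, -60.9, 81.1], [-46.2, -57.5, 87.2], [-45.3, -50.5, 94.5], [-43.2, -43.8, 100.1], [-38.1, -38.0, 102.3]]
catch z 87.45
lid y [[10.7, -107.6, 66.3], [98.9, 11.0, 73.5]]
handle 3 199 [[-71.2, -60.8, 80.3], [-69.9, -58.4, 87.7], [-68.9, -50.6, 94.2], [-66.4, -43.4, 99.9], [-62.2, -36.9, 102.1]]
catch z 87.24
lid y [[10.7, -107.4, 66.5], [99.3, 11.0, 73.5]]
finger [[46.9, -66.9, 140.8], [49.5, -51.4, 158.9], [68.4, -31.8, 169.9]]
```

View pics/scene3z.png

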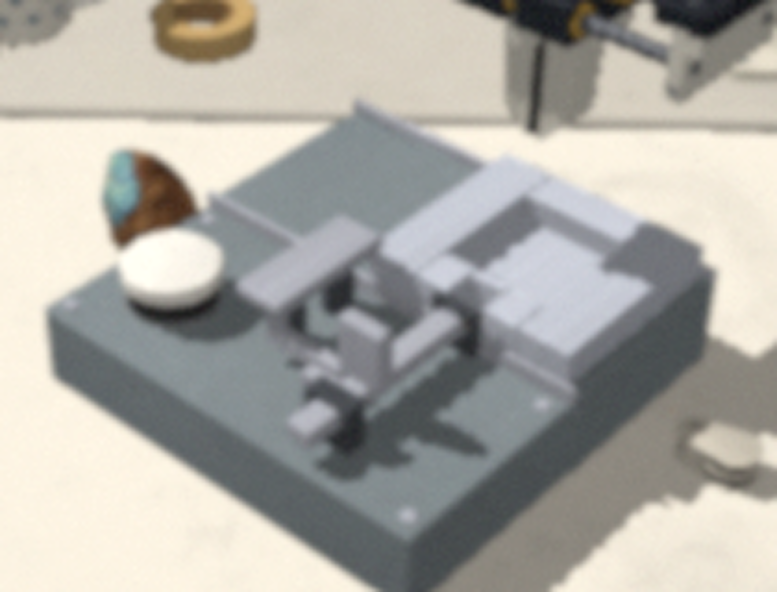

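The picture shows the catch bar up (300,260), the handle drawn back (360,340) by about 23.5 mm, the lid still shut, and the closed fingers above the pocket. Next I go down into the pocket.

step_arm(rows=[[[0, 0, 3], [0, 0, 0], 0], [[0, 0, 3], [0, 0, 0], 0], [[0, 0, 1], [0, 0, 0], 0], [[0, 0, 0.5], [0, 0, 0], 0], [[0, 0, 0], [0, 0, 0], 0]])

```text
time: 8.18
eef_pos: [0.6266, 0.0415, 0.0658]
tool_rot: [0.088, 0.996, 0.0, 0.0]
wrist_force: [0.2, 0.3, -0.4]
finger_gap: 0.0001
```

```bash
python3 g.py 60 -48 61
```

```text
t 8.18 case mm [ 60.  -48.9  65.8] F case [ 0.1  0.4 -0.4] gap 0.1
turn deg [ 0.02  0.05 -0.06]
shift cm in cur tool [0.   0.09 0.48]  in aligned tool [0.   0.09 0.48]
```

step_arm(rows=[[[0, 0, 0.5], [0, 0, 0], 0], [[0, 0.5, 0], [0, 0, 0], 0], [[0, 0.7, 0], [0, 0, 0], 0], [[0, 0.8, 0], [0, 0, 0], 0], [[0, 0.8, 0], [0, 0, 0], 0]])

```text
time: 8.8
eef_pos: [0.6313, 0.0687, 0.0603]
tool_rot: [0.088, 0.996, -0.0, 0.0]
wrist_force: [-1.6, -2.8, 1.2]
finger_gap: 0.0006
```

```bash
python3 g.py 60 62 61
```

```text
t 8.8 case mm [ 59.9 -21.3  60.3] F case [-1.  -3.   1.2] gap 0.6
turn deg [-0.05  0.   -0.09]
shift cm in cur tool [ 0.01  8.33 -0.08]  in aligned tool [-0.01  8.33 -0.07]
```

Lid is sliding at about 3 N.

step_arm(rows=[[[0, 1.2, 0], [0, 0, 0], 0], [[0, 1.2, 0], [0, 0, 0], 0], [[0, 1.2, 0], [0, 0, 0], 0], [[0, 1.2, 0], [0, 0, 0], 0], [[0, 1.2, 0], [0, 0, 0], 0]])

```text
time: 9.43
eef_pos: [0.6419, 0.1287, 0.0602]
tool_rot: [0.088, 0.996, 0.0, 0.0]
wrist_force: [-1.0, -2.9, 2.4]
finger_gap: 0.0008
```

```bash
python3 g.py 60 62 61
```

```text
t 9.43 case mm [59.9 39.7 60.2] F case [-0.5 -3.1  2.4] gap 0.8
turn deg [ 0.01  0.01 -0.07]
shift cm in cur tool [-0.01  2.23 -0.08]  in aligned tool [-0.01  2.23 -0.08]
```

step_arm(rows=[[[0, 0.8, 0], [0, 0, 0], 0], [[0, 0.7, 0], [0, 0, 0], 0], [[0, 0.4, 0], [0, 0, 0], 0], [[0, 0.2, 0], [0, 0, 0], 0], [[0, 0, 0], [0, 0, 0], 0]])

```text
time: 10.05
eef_pos: [0.6454, 0.1488, 0.0602]
tool_rot: [0.088, 0.996, 0.0, 0.0]
wrist_force: [-0.6, -1.0, 3.5]
finger_gap: 0.0004
```

```bash
python3 g.py 60 62 61
```

```text
t 10.05 case mm [59.9 60.1 60.2] F case [-0.4 -1.   3.5] gap 0.4
turn deg [ 0.03  0.   -0.08]
shift cm in cur tool [-0.01  0.19 -0.08]  in aligned tool [-0.01  0.19 -0.08]
```

step_arm(rows=[[[0, 0.15, 0], [0, 0, 0], 0], [[0, 0.15, 0], [0, 0, 0], 0], [[0, 0, 0], [0, 0, 0], 0]])

```text
time: 10.42
eef_pos: [0.6459, 0.1516, 0.0602]
tool_rot: [0.088, 0.996, 0.0, 0.0]
wrist_force: [-0.7, -2.1, 3.4]
finger_gap: 0.0005
```

```bash
python3 g.py 60 62 61
cat > lid.py <<'E'
from g import *
import sys
k=sys.argv[1]
p,d=snap('scene','scene'+k); q=np.clip(p[150:310,200:410].astype(float)*1.8,0,255).astype(np.uint8)
cv2.imwrite(f'pics/scene{k}z.png',cv2.resize(q[:,:,::-1],None,fx=3.7,fy=3.7,interpolation=cv2.INTER_CUBIC))
for k in ('0',k):
    z=np.load(f'scene{k}.npz'); P=pts('scene',z['d']); C=RC.inv().apply(P.reshape(-1,3)-O).reshape(P.shape)*1000
    m=(C[...,0]>-90)&(C[...,0]<-20)&(C[...,1]>-66)&(C[...,1]<-34)&(C[...,2]>80)&(C[...,2]<103)
    print('handle',k,np.percentile(C[m][:,0],[3,50,97]).round(1))
    m=(C[...,0]>-70)&(C[...,0]<-45)&(C[...,1]>0)&(C[...,1]<22)&(C[...,2]>70)&(C[...,2]<95); print('catch z',np.median(C[m][:,2]).round(2))
    m=(C[...,0]>10)&(C[...,0]<25)&(C[...,1]>-140)&(C[...,1]<150)&(C[...,2]>66)&(C[...,2]<74); print('lid y',np.percentile(C[m][:,1],[1,99]).round(1))
E
python3 lid.py 4
```

```text
t 10.43 case mm [59.9 62.9 60.2] F case [-0.3 -2.2  3.4] gap 0.5
turn deg [ 0.01  0.   -0.08]
shift cm in cur tool [-0.01 -0.09 -0.08]  in aligned tool [-0.01 -0.09 -0.08]
handle 0 [-47.7 -45.3 -38.1]
catch z 87.45
lid y [-107.2    8.7]
handle 4 [-71.1 -69.2 -61.8]
catch z 87.14
lid y [-12.6 105.7]
```

View pics/scene4z.png

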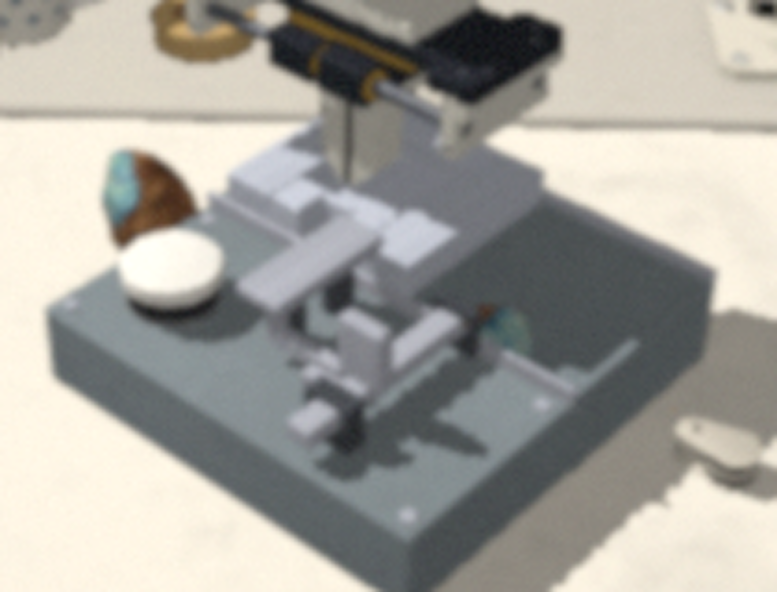

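The lid (zoomed about (390,220)) is open by roughly 96 mm, the catch is still up and the bolt still drawn back. I push the last few millimetres to the stop.

step_arm(rows=[[[0, 0.15, 0], [0, 0, 0], 0], [[0, 0.15, 0], [0, 0, 0], 0], [[0, 0.15, 0], [0, 0, 0], 0], [[0, 0, 0], [0, 0, 0], 0]])

```text
time: 10.98
eef_pos: [0.6468, 0.1563, 0.0601]
tool_rot: [0.088, 0.996, 0.0, 0.0]
wrist_force: [-0.6, -0.6, 3.2]
finger_gap: 0.0004
```

```bash
python3 g.py 60 62 61
```

```text
t 10.97 case mm [59.9 67.7 60.1] F case [-0.5 -0.7  3.2] gap 0.4
turn deg [ 0.02  0.01 -0.06]
shift cm in cur tool [-0.01 -0.57 -0.09]  in aligned tool [-0.01 -0.57 -0.09]
```

step_arm(rows=[[[0, 0.15, 0], [0, 0, 0], 0], [[0, 0.1, 0], [0, 0, 0], 0], [[0, 0, 0], [0, 0, 0], 0]])

```text
time: 11.35
eef_pos: [0.6468, 0.1565, 0.0601]
tool_rot: [0.088, 0.996, -0.001, -0.0]
wrist_force: [-1.5, -5.1, 6.7]
finger_gap: 0.0005
```

```bash
python3 g.py 60 62 61; python3 lid.py 5
```

```text
t 11.35 case mm [59.9 67.9 60.1] F case [-0.6 -5.2  6.7] gap 0.5
turn deg [-0.14 -0.04 -0.14]
shift cm in cur tool [-0.01 -0.59 -0.09]  in aligned tool [-0.01 -0.59 -0.09]
handle 0 [-47.7 -45.3 -38.1]
catch z 87.45
lid y [-107.2    8.7]
handle 5 [-71.3 -68.9 -62.1]
catch z 87.18
lid y [ -8.5 110.7]
```

The end stop is reached: the force rises with no further motion. I back off from the wall, lift out slowly and retreat.

step_arm(rows=[[[0, -0.4, 0], [0, 0, 0], 0], [[0, -0.6, 0], [0, 0, 0], 0], [[0, 0, -2], [0, 0, 0], 0], [[0, 0, -5], [0, 0, 0], 0], [[0, 0, -5], [0, 0, 0], 0]])

```text
time: 12.02
eef_pos: [0.6453, 0.149, 0.1823]
tool_rot: [0.088, 0.996, 0.0, 0.0]
wrist_force: [1.3, -0.6, 0.0]
finger_gap: 0.0005
```

step_arm(rows=[[[0, 0, -2], [0, 0, 0], 0], [[0, 0, 0], [0, 0, 0], 0], [[0, 0, 0], [0, 0, 0], 0], [[0, 0, 0], [0, 0, 0], 0]])

```text
time: 12.52
eef_pos: [0.6441, 0.1481, 0.1978]
tool_rot: [0.088, 0.996, -0.001, -0.002]
wrist_force: [0.2, 0.3, -0.1]
finger_gap: 0.0002
```

```bash
python3 g.py; python3 lid.py 6
python3 - <<'E'
from m import *
for k in '06':
    z=np.load(f'scene{k}.npz'); P=pts('scene',z['d']); Z=P[...,2]
    for nm,x0,x1,y0,y1,z0,z1 in(('jar',.49,.56,.15,.215,.066,.08),('loupe',.57,.64,-.1,-.045,.01,.03),('opal',.57,.66,.24,.32,.02,.06)):
        m=(P[...,0]>x0)&(P[...,0]<x1)&(P[...,1]>y0)&(P[...,1]<y1)&(Z>z0)&(Z<z1); print(k,nm,m.sum(),P[m].mean(0).round(4))
E
```

```text
t 12.53 case mm [ 58.7  59.2 197.8] F case [ 0.2  0.3 -0.1] gap 0.2
turn deg [-0.08 -0.2  -0.08]
handle 0 [-47.7 -45.3 -38.1]
catch z 87.45
lid y [-107.2    8.7]
handle 6 [-71.3 -69.  -61.8]
catch z 87.24
lid y [ -8.2 109.8]
0 jar 435 [0.5228 0.1828 0.071 ]
0 loupe 249 [ 0.6019 -0.07    0.0169]
0 opal 407 [0.6054 0.2631 0.0341]
6 jar 439 [0.5225 0.1827 0.071 ]
6 loupe 243 [ 0.6023 -0.07    0.0169]
6 opal 400 [0.6055 0.2631 0.0343]
```

View pics/scene6z.png

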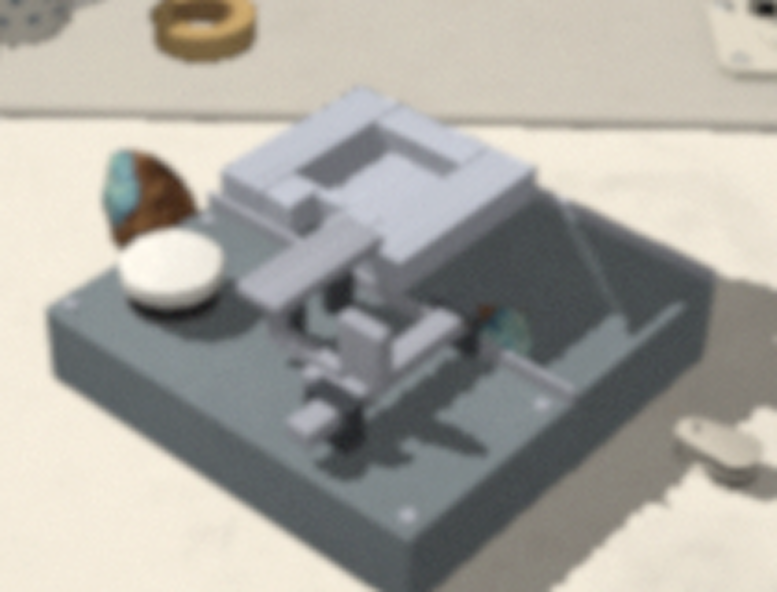

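The final picture shows the lid fully left (about (380,180)), the catch up (310,265), the handle drawn back (360,340), the stones and jar unmoved, and the gripper clear. I hand it in.

```bash
python3 -c "
from bench import order
print(order.close_job())"
```

```text
the job is handed in; nothing more can be done
None
```

The stone case is open and I handed the job in at about 12.6 s. No verdict was reported, so the figures below come from my own camera and force checks.

**What I did:** One fingertip held the catch bar down on its stop while the other pushed the bolt back by its handle until the force jumped. I then let the catch spring up, pushed the lid by its pocket with the fingers shut until it hit its end stop, and lifted clear.

**Last checks before handing in:**
- **Bolt:** the handle sat about 23.5 mm back from home.
- **Catch:** its top read 87.2 mm, against 87.5 mm at the start, so it is up.
- **Lid:** it is open about 99–101 mm, judged from the shift of its edges.
- **Jar, loupe and dark opal:** all within 0.5 mm of where they started.
- **Small opal:** it can be seen lying in the compartment, but I did not measure it because the lid hid it at the start.
- **Arm:** the wrist force was near zero, with the fingertips at about 198 mm.

**One weak moment:** early in the bolt push, the downward force on the catch fell to about 6 N. I pressed down further before continuing, and the bolt only moved after that.

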